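# Check the chocolate bowl, then hold its index pin back

### The arm

A 6-joint arm with a two-finger parallel gripper is mounted at the origin on the work surface. World frame = base frame: x ahead of the robot, y to its left, z up, the work surface at z = 0. Lengths are in m, angles in rad, forces in N, time in s.
With the tool pointing down it reaches from about 0.3 to 0.875 m from the base axis. Payload 6.4 kg.
Tool frame: the origin (TCP) lies midway between the tips of the shut fingers; the grasp point (between the pads) lies 19 mm behind it; x points along the fingers, y is the direction in which the jaws open and shut, and the axes are right-handed (so a half turn about x gives the same grasp; the last joint's range is limited). The gripper opens to 85 mm and grips with 20 to 120 N. Pads are 22 mm wide; open, the fingers measure 114 mm over their backs; the gripper's body (76 mm by 85 mm) begins 54 mm behind the grasp point. The pads swing forward as they close: fully open they stand 13 mm farther back than shut.
Start: joints at [-1.465, 0.181, 1.607, -0, 1.354, -0.206], TCP at [0.176, -0.547, 0.231] pointing down, gripper open.
Joint ranges: [-2.99, 2.99], [-0.89, 2.07], [0.3, 2.58], [-1.14, 4.28], [0, 2.63], [-3.12, 3.12]. Speed limits (rad/s): [2.57, 2.57, 3.01, 3.14, 3.14, 3.14].

### API

Orientations are given as a unit quaternion [w, x, y, z].
In Python, from bench import ctrl gives the robot as it stands.
- The arm moves only by the tool servo_tool, never from a script. Its argument "targets" is a list of rows, each a list of 7 numbers: the turn, a rotation vector about the tool's x, y, z in rad, then the shift along the tool's x, y, z in mm, then the opening, from -1 (shut) to 1 (fully open). A call has exactly 8 rows; each row is the pose to reach, as a shift and turn from the pose measured when the call began, along the tool's axes at that moment; what a row does not reach only later rows make up. A row lasts 1/8 s, in which the tool goes at most 62.5 mm and 10.7 degrees, less where a joint would pass 70% of its speed; a pose out of reach is approached as far as the arm can. A call with a gripper value outside its range is refused whole. The fingers move at their own pace and stop on an object; the grip force is fixed at half the most. Time passes only in rows, so rows that repeat a pose let the fingers close, or fill a call up. It gives the time, the measured TCP pose, the force and the opening at its end, in the units of the state.
- ctrl.get_obs(): the state, without advancing time (a new reading comes with each control period).
- ctrl.camera(name): name is "scene" or "top"; returns a dict with "pixels" (400x640x3 uint8, blue, green, red), "intrinsics" (3x3 intrinsics, pixels), "R" (3x3) and "t" (3): a world point X has camera coordinates R X + t. Camera axes: x right, y down, z forward; pixel columns grow to the right and rows downward; lengths in m; the calibration is good to about 2 mm. A picture is of the moment at which its call begins. There is no depth.
- ctrl.hand_in(): hands the job in, once; it reports no verdict.
The state is a dict: "time_s": time; "q": joint angles; "dq": joint speeds; "joint_efforts": joint torques, N m; "eef_pos": TCP position; "eef_rot": TCP orientation; "wrist_force": force on the tool from outside, world axes, zero at the start; "torque": the same for the moment, N m; "opening": opening from 0.0 (shut) to 1.0 (fully open).
Only numpy, scipy, OpenCV 4.12 (cv2) and the standard library are available. Lean on these libraries where they do the work, as an engineer would, in place of code of your own. Each camera call takes 0.05 s, during which the arm holds its last target.

### The job

Pick up the infrared thermometer, point its lens squarely at the middle of the steel bowl's side wall from about 8 cm away and hold it steady there for two seconds, then stand it upright back on the bench and let go of it. Then take the knob of the index plunger on the bowl's stand, pull it fully back out of its seat hole in the turning plate, and finish while still holding it there, gripped, against its spring, so that a colleague can turn the plate. Leave everything else on the bench where it is.

Things in the scene. Friction and masses are not known exactly. Their poses are not given: they have to be found in the camera images.
- thermometer: Pistol-shaped infrared thermometer, loose, 0.2-0.4 kg, standing on its foot. Origin: centre of foot underside; x the way the lens looks, z up. Foot 72 (x) by 54 by 18 mm high; black handle 28 mm wide, x -22 to 10 mm; on top a level barrel, centred on the origin, 110 mm long (x), 34 mm wide (y), flat sides, 87 to 123 mm high: pinch it across y from above. Round nose 30 mm across, 10 mm long, in front.
- lens (a point): The thermometer's lens, at the front of the nose: 65 mm ahead (x) of the thermometer's origin and 105 mm above it; same axes, so it looks along +x and level when the thermometer stands.
- bowl_mid (a point): Point inside the bowl, on its upright axis, at the middle height of its side wall, 130 mm above the bench. The steel bowl, heaped with brown chocolate, is round and fixed on the turning plate; its wall is 70 mm in radius at this height, 74 mm at the rim; it reaches from 76 to 198 mm above the bench.
- stand: Bowl stand, fixed. Origin on the bench under the bowl axis; z up; the plunger lies towards its -x. Base disc 88 mm radius, 14 mm high; turning plate 95 mm radius, 44 to 76 mm high, dark seat holes in its rim. Base arm 60 mm wide, 14 mm high to x = -140 mm, with the plunger bracket at x -115 to -137 mm, 34 mm wide, 60 mm high (barrel to 74). At x 20, y 112 a black levelling screw, 52 mm high: leave it.
- knob_grip (a point): Grip point in the index plunger knob, moving with it: seated, 165 mm from the bowl axis, 60 mm above the bench, on the level plunger axis. Axes as the stand: pull along -x, away from the bowl. Black knob: cylinder along x, 26 mm diameter, 17 mm either side of this point, then an outer flange 33 mm diameter, 5 mm thick. Nothing beside it, only the 14 mm base below; pinch across y from above.
- index_pin (a joint): How far the index plunger is pulled back, in m: 0 seated in its hole, 0.022 at its stop (fully back). A spring pulls it home with 6 N when seated and about 13 N fully back; it springs home when let go.
- garnish_bowl: Bystander, loose: white ceramic bowl, 104 mm across the rim, 50 mm high. Leave it.
- nozzle: Bystander, loose: small steel piping nozzle, a cone standing on its wide end, 38 mm across, 50 mm high. Leave it.
- jar: Bystander, loose: glass jar with steel lid, 64 mm across, 100 mm high. Leave it.
- scraper: Bystander, loose: steel bench scraper lying flat, 150 by 90 mm, black bar grip 19 mm high along one edge. Leave it.
- cutter_tin: Bystander, loose: round steel tin, 84 mm across, 55 mm high. Leave it.
- palette_knife: Bystander, loose: kitchen spatula lying flat, about 0.25 m long. Leave it.

How it is judged:
On the way, in this order (a step that is already met when the one before it is completed fails the run):
1. the thermometer, held by the fingers clear of the bench, is aimed at the bowl's side wall, lens 30 to 140 mm from it, level and steady for 1.5 s (x of bowl_mid in the frame of lens between 0.1 and 0.21 m and y of bowl_mid in the frame of lens between -0.03 and 0.03 m and z of bowl_mid in the frame of lens between -0.03 and 0.03 m and angle between thermometer's own z axis and vertical below 0.26 rad and height (world z) of thermometer above 0.006 m and contact force between the fingers and thermometer above 1 N and linear speed of thermometer below 0.03 m/s), for 1.5 s.
2. the thermometer stands upright on the bench, let go (height (world z) of thermometer between -0.006 and 0.006 m and angle between thermometer's own z axis and vertical below 0.08 rad and linear speed of thermometer below 0.02 m/s and contact force between thermometer and the arm below 0.1 N and contact force between thermometer and the fingers below 0.1 N), for 0.3 s.
At the end, for the whole second after the job is handed in: The index plunger is pulled back more than 18 of its 22 mm and is held there by the fingers (contact over 3 N), while the thermometer stands upright (within 0.08 rad) and still on the bench, untouched by the robot (all of step 2 and value of joint index_pin above 0.018 m and contact force between the fingers and index_pin above 3 N); the arm keeps its last pose, push and grip.
It fails at once if a bystander is shifted by more than 30 mm (distance of any of garnish_bowl, nozzle, jar, scraper, cutter_tin, palette_knife from where it was at the start of the episode above 0.03 m).
It fails at once if the thermometer is tipped over (angle between thermometer's own z axis and vertical above 0.8 rad).
It also fails if it takes over 64 s, if anything falls off the work surface, if the arm or the gripper's body presses on something with over 40 N, if the wrist force passes 120 N, or if a joint passes its speed limit or range.

## Working session

There is one attempt and no reset: what is moved stays moved. The work goes in short steps, Python scripts to look and compute and a tool call to move; the robot and the scene stay as the last step left them, time stands still between calls to the robot, and variables do not carry over. Pictures are saved under pics/ and viewed, and the job is handed in when it is done.

Besides the shell and the picture viewer there is one more tool, called after ">>>" in YAML: its name, and indented under it one key for each argument. servo_tool: Moves the arm, as the interface text tells. Its arguments: {"type":"object","properties":{"targets":{"type":"array","items":{"type":"array","items":{"type":"number"}}}},"required":["targets"]}

```bash
mkdir -p pics; cat > h.py <<'E'
import numpy as np, cv2
from bench import ctrl
def snap(n,f):
    c=ctrl.camera(n); cv2.imwrite('pics/'+f,np.ascontiguousarray(c['pixels'])); np.savez('pics/'+f+'.npz',K=c['intrinsics'],R=c['R'],t=c['t'])
    return c
def ray(f,u,v,z):
    d=np.load('pics/'+f+'.npz');R=np.array(d['R']);t=np.array(d['t'])
    o=-R.T@t; r=R.T@np.linalg.solve(d['K'],[u,v,1.]); return o+r*(z-o[2])/r[2]
def proj(f,X):
    d=np.load('pics/'+f+'.npz'); p=d['K']@(d['R']@np.array(X)+d['t']); return p[:2]/p[2]
E
python3 - <<'E'
from h import *
for n in('scene','top'):
    c=snap(n,n+'0.png'); print(n,-c['R'].T@c['t'],c['R'],c['intrinsics'][0])
print(ctrl.get_obs())
E
```

```text
scene [ 1.41519538 -0.67261696  1.27929205] [[ 0.63148288  0.77538886  0.00121581]
 [ 0.57038417 -0.46346211 -0.6781333 ]
 [-0.52525353  0.42892305 -0.73493792]] [485.74016396   0.         315.2560738 ]
top [0.3316807  0.01926824 1.12955911] [[ 0.00625446 -0.99996615  0.00534618]
 [-0.97528281 -0.00728077 -0.22084027]
 [ 0.22087172 -0.0038328  -0.97529534]] [406.2275301    0.         321.44609162]
{'time_s': 0.1, 'q': array([-1.46529509e+00,  1.81481530e-01,  1.60785612e+00,  2.92981331e-05,
        1.35382968e+00, -2.06310477e-01]), 'dq': array([-0.00063724, -0.00207775, -0.00418708, -0.00154542,  0.00045538,
        0.00027261]), 'joint_efforts': array([ 7.77154892e-04, -4.45872295e+01, -3.52236128e+01, -2.54548822e-04,
        4.17119081e-03,  3.57549050e-05]), 'eef_pos': array([ 0.1763688 , -0.54678033,  0.23049102]), 'eef_rot': array([ 0.10923827,  0.69856876,  0.1103493 , -0.69849246]), 'wrist_force': array([0.71766348, 0.02671166, 0.51460052]), 'torque': array([ 0.03468188,  0.00850363, -0.00953773]), 'opening': 1.001309527675436}
```

View pics/scene0.png

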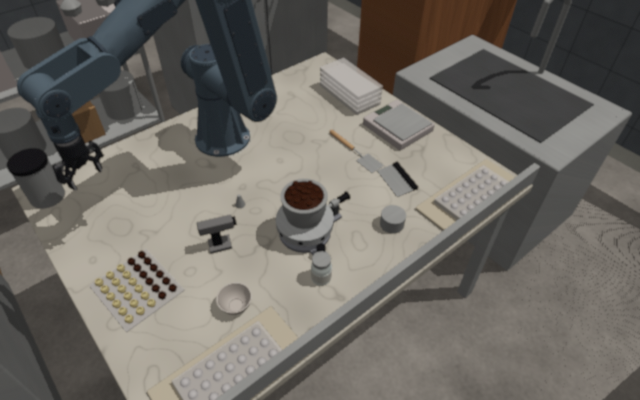

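View pics/top0.png

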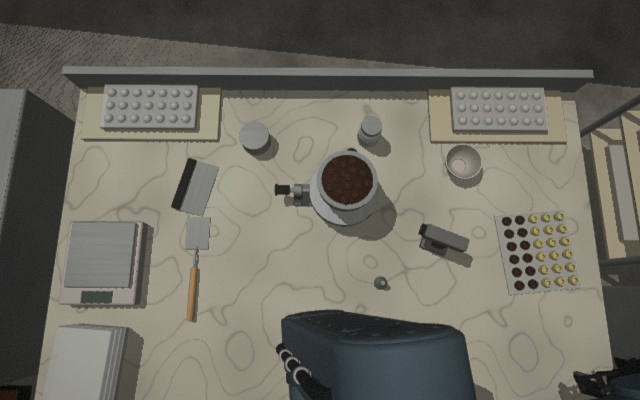

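```bash
python3 - <<'E'
import cv2,numpy as np
a=cv2.imread('pics/top0.png')[120:300,230:490]
b=cv2.imread('pics/scene0.png')[160:300,180:370]
cv2.imwrite('pics/z1.png',cv2.resize(a,None,fx=3,fy=3,interpolation=2))
cv2.imwrite('pics/z2.png',cv2.resize(b,None,fx=4,fy=4,interpolation=2))
E
```

```text
(no output)
```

View pics/z1.png

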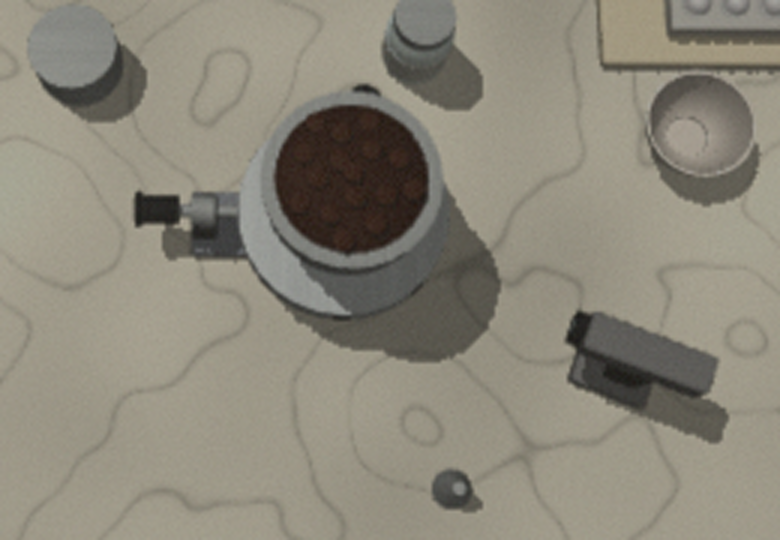

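View pics/z2.png

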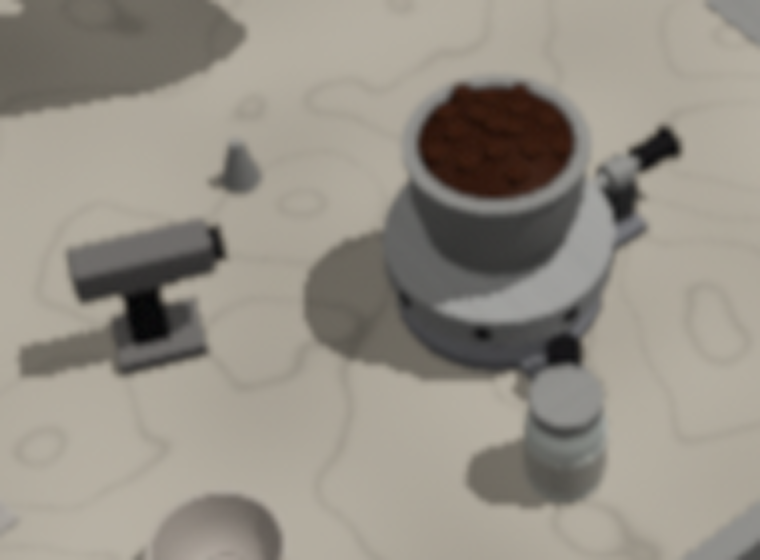

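```bash
python3 - <<'E'
from h import *
def T(u,v,z): return ray('top0.png',230+u/3-.33,120+v/3-.33,z)
def S(u,v,z): return ray('scene0.png',180+u/4-.37,160+v/4-.37,z)
P=[T(u,v,.123) for u,v in[(597,313),(717,356),(706,394),(582,351)]]
for p in P:print(p)
print('ctr',np.mean(P,0))
ax=(P[0]+P[3]-P[1]-P[2])/2;print('len',np.linalg.norm(ax),'ax deg',np.degrees(np.arctan2(ax[1],ax[0])))
# rim
e=[T(261,180,.198),T(442,180,.198),T(351,92,.198),T(351,269,.198)]
print('rim',*e,np.mean(e,0)); 
# plate visible points z=.076
print('plate',T(239,213,.076),T(345,317,.076))
print('knob',T(135,209,.06),T(180,209,.06), 'flange mid',T(140,209,.06))
# scene
P=[S(u,v,.123) for u,v in[(66,250),(204,222),(216,244),(76,278)]];print('scene barrel');[print(p) for p in P];print(np.mean(P,0))
print('rim scene',S(403,146,.198),S(590,146,.198),S(497,73,.198),S(497,217,.198))
print('knob scene',S(672,142,.06),S(640,157,.06))
for n,(u,v,z) in dict(nozzle=(453,490,.025),jar=(425,20,.1),garn=(702,125,.05),screw=(366,90,.052)).items():print(n,T(u,v,z))
E
```

```text
[ 0.49306276 -0.25391579  0.123     ]
[ 0.45771891 -0.35172405  0.123     ]
[ 0.42625956 -0.34032445  0.123     ]
[ 0.46110449 -0.23979066  0.123     ]
ctr [ 0.45953643 -0.29643874  0.123     ]
len 0.10519747220470432 ax deg 70.51227785411852
rim [0.58554134 0.02721679 0.198     ] [ 0.58664699 -0.11615092  0.198     ] [ 0.65946351 -0.04458906  0.198     ] [ 0.5143095 -0.0435059  0.198    ] [ 0.58649034 -0.04425727  0.198     ]
plate [0.58824034 0.04755745 0.076     ] [ 0.49550417 -0.0461685   0.076     ]
knob [0.59514501 0.14196317 0.06      ] [0.59545284 0.10133193 0.06      ] flange mid [0.5951792  0.13744941 0.06      ]
scene barrel
[ 0.42831864 -0.3443514   0.123     ]
[ 0.47145237 -0.24567774  0.123     ]
[ 0.49660229 -0.25065825  0.123     ]
[ 0.45782804 -0.35248785  0.123     ]
[ 0.46355034 -0.29829381  0.123     ]
rim scene [ 0.5632107  -0.11425997  0.198     ] [ 0.65314072 -0.00357887  0.198     ] [ 0.54631982 -0.00967834  0.198     ] [ 0.66478129 -0.10306508  0.198     ]
knob scene [0.59683278 0.13969679 0.06      ] [0.59272736 0.10669926 0.06      ]
nozzle [ 0.34907595 -0.14424057  0.025     ]
jar [ 0.76291526 -0.11862705  0.1       ]
garn [ 0.68192072 -0.38057246  0.05      ]
screw [ 0.71291166 -0.06859238  0.052     ]
```

```bash
cat > ov.py <<'E'
from h import *
import sys
cx,cy,yaw=map(float,sys.argv[1:4]); yaw=np.radians(yaw) # direction of stand x in world
tx,ty,tyaw=map(float,sys.argv[4:7]); tyaw=np.radians(tyaw)
ts,ss=sys.argv[7:9]
c,s=np.cos(yaw),np.sin(yaw)
def st(x,y,z): return (cx+c*x-s*y,cy+s*x+c*y,z)
C,Sn=np.cos(tyaw),np.sin(tyaw)
def th(x,y,z): return (tx+C*x-Sn*y,ty+Sn*x+C*y,z)
for f,o,k,wh,out in((ts,(230,120),3,(260,180),'o_'+ts),(ss,(180,160),4,(190,140),'o_'+ss)):
    im=cv2.imread('pics/'+f)[o[1]:o[1]+wh[1],o[0]:o[0]+wh[0]]
    im=cv2.resize(im,None,fx=k,fy=k,interpolation=2)
    def L(pts,col):
        q=np.array([(proj(f,p)-o+.5)*k-.5 for p in pts]);cv2.polylines(im,[np.round(q).astype(int)],True,col,1)
    a=np.linspace(0,2*np.pi,60)
    L([st(.074*np.cos(t),.074*np.sin(t),.198) for t in a],(0,0,255))
    L([st(.095*np.cos(t),.095*np.sin(t),.076) for t in a],(0,255,0))
    L([st(.088*np.cos(t),.088*np.sin(t),0) for t in a],(0,255,255))
    L([st(-.165+x,y,.06) for x,y in((-.017,-.013),(.017,-.013),(.017,.013),(-.017,.013))],(255,255,0))
    L([st(-.165,.0,.06),st(-.187,.0,.06)],(0,0,255))
    L([st(.02+.01*np.cos(t),.112+.01*np.sin(t),.052) for t in a],(255,0,255))
    L([th(x,y,.123) for x,y in((-.055,-.017),(.055,-.017),(.055,.017),(-.055,.017))],(0,0,255))
    L([th(x,y,.0) for x,y in((-.036,-.027),(.036,-.027),(.036,.027),(-.036,.027))],(0,255,0))
    cv2.imwrite('pics/'+out,im)
E
python3 ov.py .588 -.046 -88 .461 -.297 69.5 top0.png scene0.png
```

```text
(no output)
```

View pics/o_top0.png

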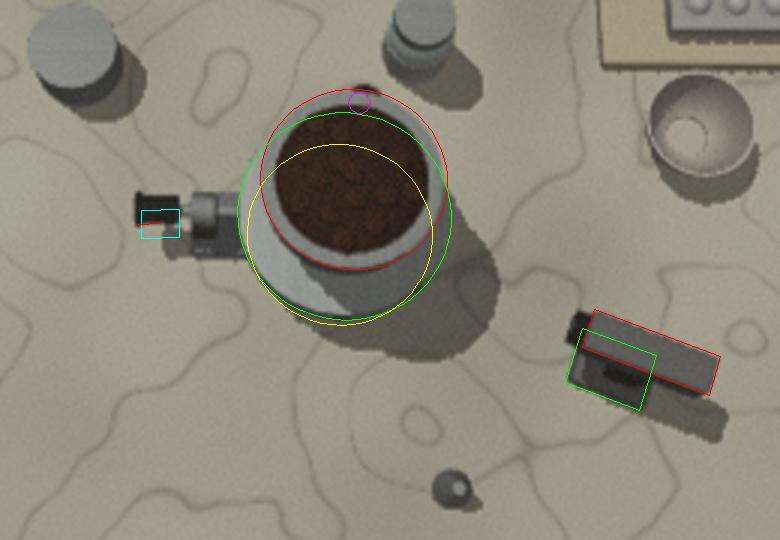

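View pics/o_scene0.png

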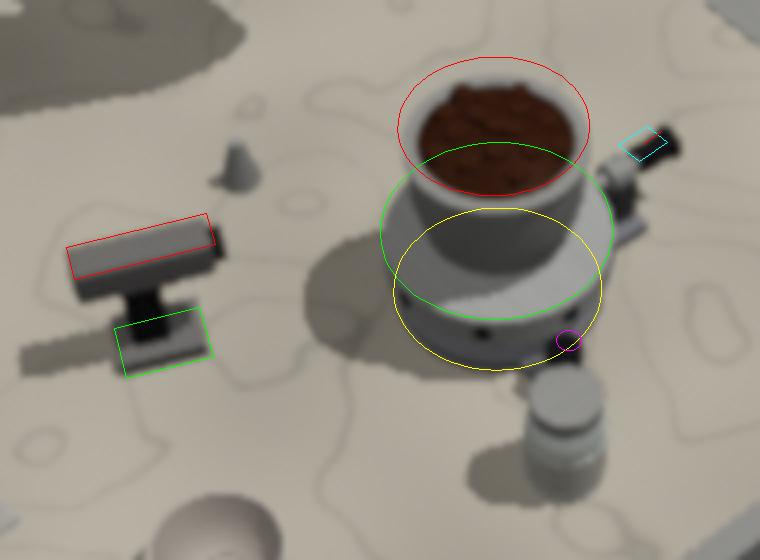

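```bash
python3 ov.py .589 -.046 -94 .461 -.297 69.5 top0.png scene0.png
```

```text
(no output)
```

View pics/o_top0.png

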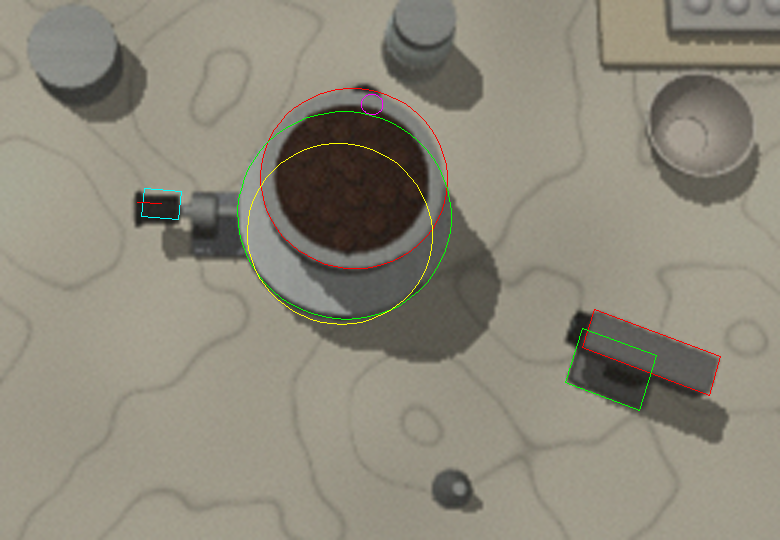

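View pics/o_scene0.png

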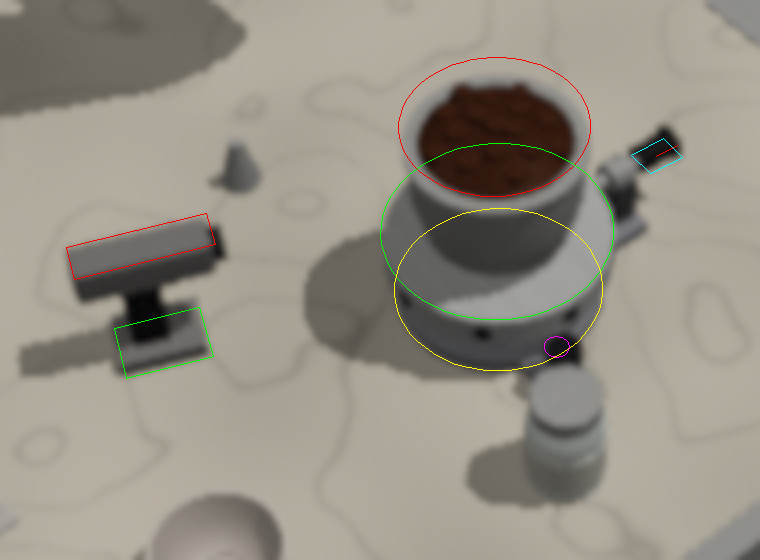

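```bash
cat >> h.py <<'E'
from scipy.spatial.transform import Rotation as Ro
def rel(pos,ydeg):
    "relative move to put TCP at pos, pointing down, tool y along world angle ydeg (mod 180)"
    o=ctrl.get_obs();w,x,y,z=o['eef_rot'];R=Ro.from_quat([x,y,z,w]).as_matrix()
    best=None
    for a in(ydeg,ydeg+180):
        a=np.radians(a);ty=np.array([np.cos(a),np.sin(a),0]);tx=np.array([0,0,-1.]);G=np.c_[tx,ty,np.cross(tx,ty)]
        rv=Ro.from_matrix(R.T@G).as_rotvec()
        if best is None or np.linalg.norm(rv)<np.linalg.norm(best):best=rv
    print('pos',o['eef_pos'].round(4),'t',o['time_s'],'open',o['opening'],'ydeg',np.degrees(np.arctan2(R[1,1],R[0,1])),'q6',o['q'][5].round(3),'F',o['wrist_force'].round(1))
    print('rot',best.round(4),'shift mm',(R.T@(np.array(pos)-o['eef_pos'])*1e3).round(1)); print('R cols x,y,z',R.round(3).tolist())
E
python3 -c "
from h import *
rel([.461,-.297,.19],159.5)"
```

```text
pos [ 0.1764 -0.5468  0.2305] t 0.1 open 1.001309527675436 ydeg -72.13485208293987 q6 -0.206 F [0.7 0.  0.5]
rot [-0.9012 -0.001   0.0013] shift mm [  40.8 -150.4 -347.5]
R cols x,y,z [[-0.0, 0.307, -0.952], [0.002, -0.952, -0.307], [-1.0, -0.002, -0.0]]
```

>>> servo_tool:
  targets:
    - [-0.11, 0, 0, 0, -18, -43, 1]
    - [-0.22, 0, 0, 0, -37, -87, 1]
    - [-0.34, 0, 0, 5, -56, -130, 1]
    - [-0.45, 0, 0, 10, -75, -174, 1]
    - [-0.56, 0, 0, 18, -94, -217, 1]
    - [-0.68, 0, 0, 26, -113, -261, 1]
    - [-0.79, 0, 0, 34, -132, -304, 1]
    - [-0.9, 0, 0, 40, -150, -347, 1]

```text
time_s: 1.1
eef_pos: [0.4613, -0.296, 0.1901]
eef_rot: [0.403, 0.581, 0.405, -0.58]
wrist_force: [-0.5, -0.6, 0.2]
opening: 1.003
```

```bash
python3 -c "
from h import *
rel([.461,-.297,.088],159.5)"
```

```text
pos [ 0.4613 -0.296   0.1901] t 1.1 open 1.003057191325662 ydeg -20.36179196267688 q6 -0.433 F [-0.5 -0.6  0.2]
rot [ 0.0024 -0.0018  0.0016] shift mm [102.1   0.2   1.2]
R cols x,y,z [[-0.001, 0.938, -0.348], [0.002, -0.348, -0.938], [-1.0, -0.002, -0.002]]
```

>>> servo_tool:
  targets:
    - [0, 0, 0, 25, 0, 1, 1]
    - [0, 0, 0, 50, 0, 1, 1]
    - [0, 0, 0, 75, 0, 1, 1]
    - [0, 0, 0, 92, 0, 1, 1]
    - [0, 0, 0, 102, 0, 1, 1]
    - [0, 0, 0, 102, 0, 1, 0.2]
    - [0, 0, 0, 102, 0, 1, -1]
    - [0, 0, 0, 102, 0, 1, -1]

```text
time_s: 2.1
eef_pos: [0.4613, -0.2972, 0.0892]
eef_rot: [0.403, 0.581, 0.404, -0.58]
wrist_force: [-4.8, 1.0, 10.5]
opening: 0.39
```

>>> servo_tool:
  targets:
    - [0, 0, 0, 0, 0, 0, -1]
    - [0, 0, 0, 0, 0, 0, -1]
    - [0, 0, 0, 0, 0, 0, -1]
    - [0, 0, 0, 0, 0, 0, -1]
    - [0, 0, 0, 0, 0, 0, -1]
    - [0, 0, 0, 0, 0, 0, -1]
    - [0, 0, 0, 0, 0, 0, -1]
    - [0, 0, 0, 0, 0, 0, -1]

```text
time_s: 3.1
eef_pos: [0.4612, -0.2972, 0.0892]
eef_rot: [0.403, 0.581, 0.404, -0.58]
wrist_force: [-1.4, 1.8, 0.4]
opening: 0.39
```

```bash
python3 -c "
from h import *
rel([.514,-.246,.115],159.5); snap('scene','s1.png');snap('top','t1.png')
im=cv2.imread('pics/s1.png')[140:320,130:400];cv2.imwrite('pics/s1z.png',cv2.resize(im,None,fx=2.9,fy=2.9,interpolation=2))"
```

```text
pos [ 0.4612 -0.2972  0.0892] t 3.1 open 0.3904502657657696 ydeg -20.361089595411475 q6 -0.434 F [-1.4  1.8  0.4]
rot [ 0.0024 -0.001   0.0004] shift mm [-25.8  31.6 -66.4]
R cols x,y,z [[-0.0, 0.938, -0.348], [0.001, -0.348, -0.938], [-1.0, -0.0, -0.001]]
```

View pics/s1z.png

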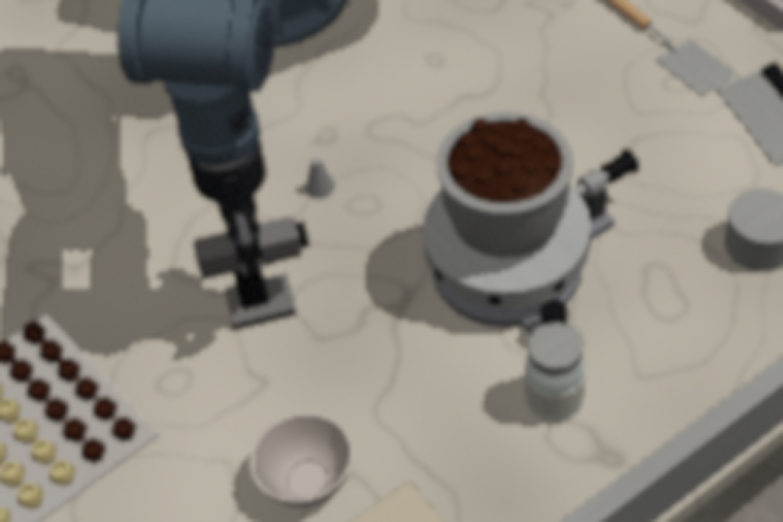

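The barrel is gripped at mid-length, at opening 0.39 (about 33 mm), and the thermometer is still upright. Next I lift it and carry it to the aiming pose.

>>> servo_tool:
  targets:
    - [0, 0, 0, -8, 0, 0, -1]
    - [0, 0, 0, -17, 0, 0, -1]
    - [0, 0, 0, -26, 4, -8, -1]
    - [0, 0, 0, -26, 10, -21, -1]
    - [0, 0, 0, -26, 17, -36, -1]
    - [0, 0, 0, -26, 24, -50, -1]
    - [0, 0, 0, -26, 29, -60, -1]
    - [0, 0, 0, -26, 32, -66, -1]

```text
time_s: 4.2
eef_pos: [0.5148, -0.2457, 0.115]
eef_rot: [0.404, 0.58, 0.405, -0.58]
wrist_force: [0.2, -0.7, -4.1]
opening: 0.391
```

>>> servo_tool:
  targets:
    - [0, 0, 0, 0, 0, 0, -1]
    - [0, 0, 0, 0, 0, 0, -1]
    - [0, 0, 0, 0, 0, 0, -1]
    - [0, 0, 0, 0, 0, 0, -1]
    - [0, 0, 0, 0, 0, 0, -1]
    - [0, 0, 0, 0, 0, 0, -1]
    - [0, 0, 0, 0, 0, 0, -1]
    - [0, 0, 0, 0, 0, 0, -1]

```text
time_s: 5.2
eef_pos: [0.5148, -0.2457, 0.115]
eef_rot: [0.404, 0.58, 0.405, -0.58]
wrist_force: [0.2, 1.0, -4.3]
opening: 0.39
```

```bash
python3 -c "
from h import *
rel([.514,-.246,.115],159.5); snap('scene','s2.png');snap('top','t2.png')
a=cv2.imread('pics/s2.png')[140:320,160:400];b=cv2.imread('pics/t2.png')[120:300,270:510]
cv2.imwrite('pics/c2.png',cv2.resize(np.vstack([a,b]),None,fx=1.66*1,fy=1.66,interpolation=2))
cv2.imwrite('pics/s2z.png',cv2.resize(a,None,fx=3.2,fy=3.2,interpolation=2));cv2.imwrite('pics/t2z.png',cv2.resize(b,None,fx=3.2,fy=3.2,interpolation=2))"
```

```text
pos [ 0.5148 -0.2457  0.115 ] t 5.2 open 0.39035546757170964 ydeg -20.30180439726228 q6 -0.3 F [ 0.2  1.  -4.3]
rot [ 0.0035 -0.0011  0.0008] shift mm [ 0.  -0.6  0.6]
R cols x,y,z [[-0.0, 0.938, -0.347], [0.001, -0.347, -0.938], [-1.0, -0.001, -0.001]]
```

View pics/s2z.png

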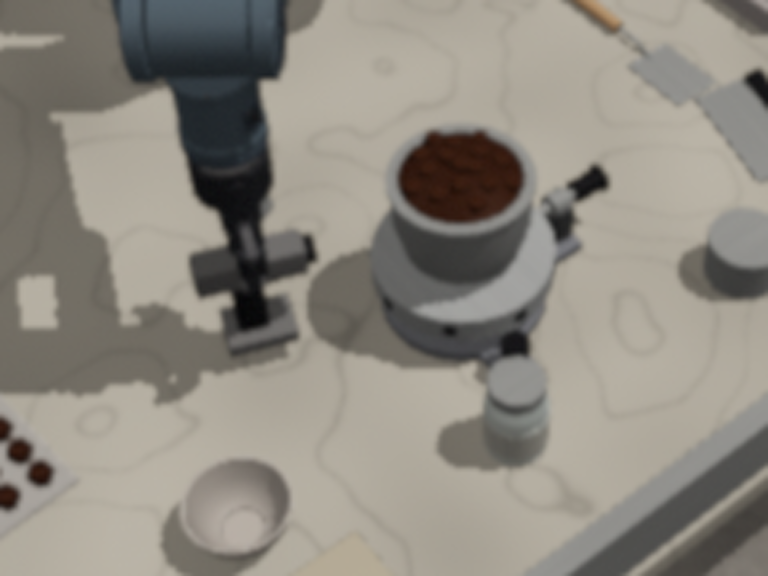

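View pics/t2z.png

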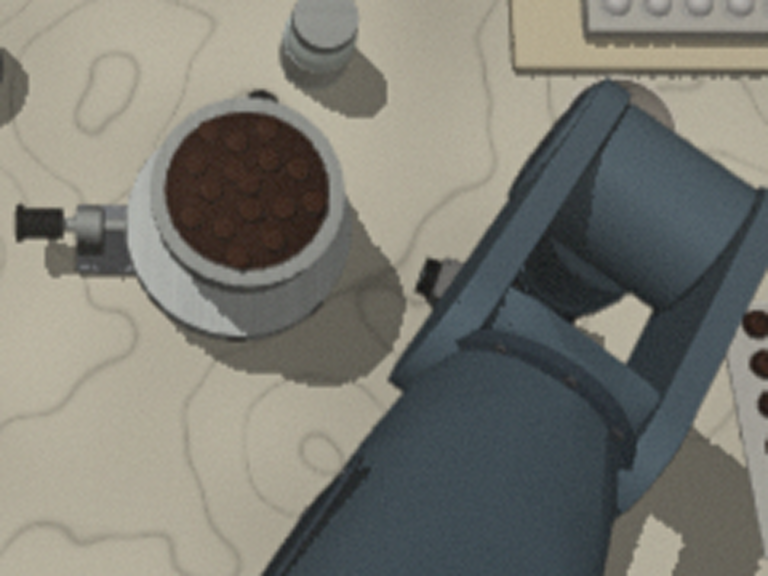

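```bash
python3 -c "
from h import *
print(ray('t2.png',270+418/3.2,120+276/3.2,.13), proj('t2.png',[.537,-.185,.13]))
l=ray('t2.png',270+418/3.2,120+276/3.2,.13)
d=np.array([.589,-.045])-l[:2];a=np.radians(69.6);print('fwd',d@[np.cos(a),np.sin(a)],'lat',d@[-np.sin(a),np.cos(a)])"
```

```text
[ 0.53653204 -0.18378556  0.13      ] [401.10096435 206.07098699]
fwd 0.14837007094229107 lat -0.000800506763855395
```

>>> servo_tool:
  targets:
    - [0, 0, 0, 0, 0, 0, -1]
    - [0, 0, 0, 0, 0, 0, -1]
    - [0, 0, 0, 0, 0, 0, -1]
    - [0, 0, 0, 0, 0, 0, -1]
    - [0, 0, 0, 0, 0, 0, -1]
    - [0, 0, 0, 0, 0, 0, -1]
    - [0, 0, 0, 0, 0, 0, -1]
    - [0, 0, 0, 0, 0, 0, -1]

```text
time_s: 6.3
eef_pos: [0.5148, -0.2457, 0.115]
eef_rot: [0.404, 0.58, 0.405, -0.58]
wrist_force: [0.2, 1.1, -2.9]
opening: 0.387
```

>>> servo_tool:
  targets:
    - [0, 0, 0, 0, 0, 0, -1]
    - [0, 0, 0, 0, 0, 0, -1]
    - [0, 0, 0, 0, 0, 0, -1]
    - [0, 0, 0, 0, 0, 0, -1]
    - [0, 0, 0, 0, 0, 0, -1]
    - [0, 0, 0, 0, 0, 0, -1]
    - [0, 0, 0, 0, 0, 0, -1]
    - [0, 0, 0, 0, 0, 0, -1]

```text
time_s: 7.3
eef_pos: [0.5148, -0.2456, 0.115]
eef_rot: [0.404, 0.58, 0.404, -0.58]
wrist_force: [-0.9, -0.8, -3.6]
opening: 0.389
```

>>> servo_tool:
  targets:
    - [0, 0, 0, 0, -6, 12, -1]
    - [0, 0, 0, 0, -14, 30, -1]
    - [0, 0, 0, 0, -22, 48, -1]
    - [0, 0, 0, 0, -30, 62, -1]
    - [0, 0, 0, 6, -32, 66, -1]
    - [0, 0, 0, 14, -32, 66, -1]
    - [0, 0, 0, 20, -32, 66, -1]
    - [0, 0, 0, 23, -32, 66, -1]

```text
time_s: 8.3
eef_pos: [0.4619, -0.2957, 0.0911]
eef_rot: [0.403, 0.58, 0.405, -0.58]
wrist_force: [0.6, -0.0, -3.2]
opening: 0.389
```

```bash
python3 -c "
from h import *
rel([.4615,-.297,.089],159.5)"
```

```text
pos [ 0.4619 -0.2957  0.0911] t 8.3 open 0.3894089811876877 ydeg -20.25949275140633 q6 -0.433 F [ 0.6 -0.  -3.2]
rot [ 0.0042 -0.0017  0.0018] shift mm [2.1 0.1 1.3]
R cols x,y,z [[-0.001, 0.938, -0.346], [0.002, -0.346, -0.938], [-1.0, -0.002, -0.002]]
```

>>> servo_tool:
  targets:
    - [0, 0, 0, 0.5, 0, 0, -1]
    - [0, 0, 0, 1, 0, 0, -1]
    - [0, 0, 0, 1.5, 0, 0, -1]
    - [0, 0, 0, 2, 0, 0, -1]
    - [0, 0, 0, 2.3, 0, 0, -1]
    - [0, 0, 0, 2.3, 0, 0, -1]
    - [0, 0, 0, 2.3, 0, 0, -1]
    - [0, 0, 0, 2.3, 0, 0, -1]

```text
time_s: 9.3
eef_pos: [0.462, -0.2958, 0.0892]
eef_rot: [0.404, 0.58, 0.405, -0.58]
wrist_force: [-2.7, 3.0, 4.1]
opening: 0.389
```

Force went from -3 to +4 N, so the foot is on the bench. Opening now.

>>> servo_tool:
  targets:
    - [0, 0, 0, 0, 0, 0, 0]
    - [0, 0, 0, 0, 0, 0, 0.6]
    - [0, 0, 0, 0, 0, 0, 1]
    - [0, 0, 0, 0, 0, 0, 1]
    - [0, 0, 0, 0, 0, 0, 1]
    - [0, 0, 0, 0, 0, 0, 1]
    - [0, 0, 0, 0, 0, 0, 1]
    - [0, 0, 0, 0, 0, 0, 1]

```text
time_s: 10.3
eef_pos: [0.462, -0.2958, 0.0892]
eef_rot: [0.404, 0.58, 0.405, -0.58]
wrist_force: [1.1, 0.4, -0.7]
opening: 0.999
```

>>> servo_tool:
  targets:
    - [0, 0, 0, -15, 0, 0, 1]
    - [0, 0, 0, -30, 0, 0, 1]
    - [0, 0, 0, -50, 0, 0, 1]
    - [0, 0, 0, -75, 0, 0, 1]
    - [0, 0, 0, -100, 0, 0, 1]
    - [0, 0, 0, -130, 0, 0, 1]
    - [0, 0, 0, -160, 0, 0, 1]
    - [0, 0, 0, -190, 0, 0, 1]

```text
time_s: 11.3
eef_pos: [0.4622, -0.2962, 0.2818]
eef_rot: [0.404, 0.58, 0.404, -0.58]
wrist_force: [-0.1, -0.3, -0.0]
opening: 0.999
```

```bash
python3 -c "
from h import *
rel([.5955,.120,.25],-2)
snap('scene','s3.png')
a=cv2.imread('pics/s3.png')[140:320,160:400]
cv2.imwrite('pics/s3z.png',cv2.resize(a,None,fx=3.2,fy=3.2,interpolation=2))"
```

```text
pos [ 0.4622 -0.2962  0.2818] t 11.3 open 0.999190382914151 ydeg -20.25505452983002 q6 -0.433 F [-0.1 -0.3 -0. ]
rot [-0.3186 -0.0006 -0.0004] shift mm [  32.1  -19.1 -436.6]
R cols x,y,z [[0.001, 0.938, -0.346], [0.001, -0.346, -0.938], [-1.0, 0.0, -0.001]]
```

View pics/s3z.png

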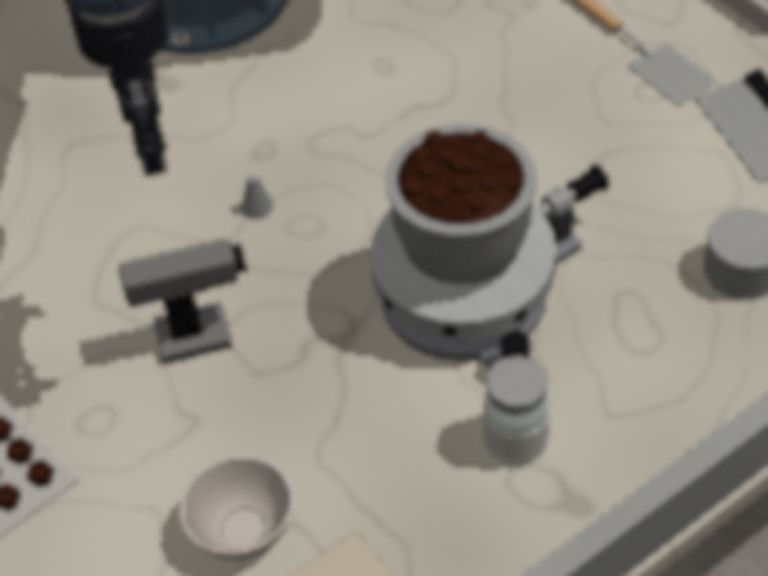

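The thermometer is standing upright, with its nose at (240,258) in the crop, released and clear of the fingers. I'll refine the knob position from the first images.

```bash
python3 - <<'E'
from h import *
for f,(x0,y0,x1,y1) in(('top0.png',(268,175,292,205)),('scene0.png',(335,185,355,206))):
    g=cv2.imread('pics/'+f)[y0:y1,x0:x1].max(2); m=(g<55).astype(np.uint8)
    n,l,s,c=cv2.connectedComponentsWithStats(m); i=1+s[1:,4].argmax(); print(f,s[i],c[i]+[x0,y0])
    ys,xs=np.nonzero(l==i); r=cv2.minAreaRect(np.c_[xs+x0,ys+y0].astype(np.float32)); print(r)
    for r_ in (l==i): print(''.join('#' if v else '.' for v in r_))
    # triangulation
    d=np.load('pics/'+f+'.npz'); 
    if f[0]=='t': ct=c[i]+[x0,y0]; Pt=d['K']@np.c_[d['R'],d['t']]
    else: cs=c[i]+[x0,y0]; Ps=d['K']@np.c_[d['R'],d['t']]
X=cv2.triangulatePoints(Pt,Ps,ct,cs)[:,0];print('centroid3d',X[:3]/X[3])
print(ray('top0.png',*ct,.06),ray('scene0.png',*cs,.06))
for yaw in(-90,-92,-94):
    a=np.radians(yaw)
    for c in ((.589,-.045),):
        for r in(.148,.182): p=[c[0]-r*np.cos(a),c[1]-r*np.sin(a),.06]; print(yaw,r,proj('top0.png',p),proj('scene0.png',p))
E
```

```text
top0.png [  7   9  15  11 120] [281.55       189.49166667]
((282.0, 189.0), (10.0, 14.0), 90.0)
........................
........................
........................
........................
........................
........................
........................
........................
........................
........#...............
........##..............
.......##############...
.......##############...
.......##############...
.......##############...
.......###############..
.......###############..
.......###############..
.......##############...
........#.........#.....
........................
........................
........................
........................
........................
........................
........................
........................
........................
........................
scene0.png [ 4  8 10  9 53] [343.73584906 196.88679245]
((343.4827880859375, 196.79312133789062), (5.777483940124512, 9.71667766571045), 66.80140686035156)
....................
....................
....................
....................
..............
[... 154 characters left out ...]
....##########......
....##########......
.....#####..........
.....####...........
.....##.............
....................
....................
....................
....................
centroid3d [0.59483367 0.12340552 0.0604277 ]
[0.59485366 0.12331694 0.06      ] [0.59458509 0.12378889 0.06      ]
-90 0.148 [288.99753043 191.64664008] [338.09901286 198.75999522]
-90 0.182 [276.43249709 191.55450905] [345.53496926 194.20654034]
-92 0.148 [289.07636102 189.79378188] [339.07084302 199.63242185]
-92 0.182 [276.54544235 189.27638456] [346.7351289  195.26124318]
-94 0.148 [289.22142388 187.94750166] [340.00488577 200.53120145]
-94 0.182 [276.73970969 187.00742835] [347.89054519 196.3486053 ]
```

>>> servo_tool:
  targets:
    - [-0.04, 0, 0, 0, -2, -55, 1]
    - [-0.08, 0, 0, 0, -5, -110, 1]
    - [-0.12, 0, 0, 0, -7, -165, 1]
    - [-0.16, 0, 0, 0, -10, -220, 1]
    - [-0.2, 0, 0, 0, -12, -275, 1]
    - [-0.24, 0, 0, 0, -14, -330, 1]
    - [-0.28, 0, 0, 0, -17, -385, 1]
    - [-0.32, 0, 0, 0, -19, -437, 1]

```text
time_s: 12.35
eef_pos: [0.5975, 0.121, 0.2868]
eef_rot: [0.495, 0.509, 0.489, -0.507]
wrist_force: [0.8, 0.1, 0.0]
opening: 0.999
```

```bash
python3 -c "
from h import *
rel([.595,.122,.040],-2)
snap('top','t4.png');snap('scene','s4.png')
a=cv2.imread('pics/s4.png')[60:300,240:480]
cv2.imwrite('pics/s4z.png',cv2.resize(a,None,fx=2.4,fy=2.4,interpolation=2))"
```

```text
pos [0.5975 0.121  0.2868] t 12.35 open 0.999126230405776 ydeg -1.8150708740551371 q6 0.04 F [0.8 0.1 0. ]
rot [ 0.0032  0.0041 -0.0074] shift mm [246.8  -4.4  -2. ]
R cols x,y,z [[0.007, 0.999, -0.032], [-0.004, -0.032, -0.999], [-1.0, 0.007, 0.004]]
```

View pics/s4z.png

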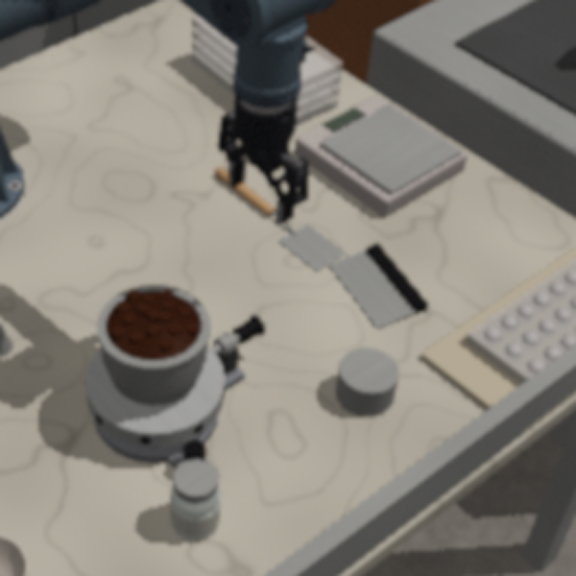

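>>> servo_tool:
  targets:
    - [0, 0.004, -0.007, 40, -4, -2, 1]
    - [0, 0.004, -0.007, 85, -4, -2, 1]
    - [0, 0.004, -0.007, 130, -4, -2, 1]
    - [0, 0.004, -0.007, 165, -4, -2, 1]
    - [0, 0.004, -0.007, 195, -4, -2, 1]
    - [0, 0.004, -0.007, 220, -4, -2, 1]
    - [0, 0.004, -0.007, 238, -4, -2, 1]
    - [0, 0.004, -0.007, 246, -4, -2, 1]

```text
time_s: 13.45
eef_pos: [0.5952, 0.125, 0.0399]
eef_rot: [0.493, 0.507, 0.494, -0.507]
wrist_force: [-0.2, 0.5, 0.1]
opening: 0.998
```

```bash
python3 -c "
from h import *
rel([.595,.122,.040],-2)
snap('top','t5.png');snap('scene','s5.png')
a=cv2.imread('pics/s5.png')[130:260,270:430]
cv2.imwrite('pics/s5z.png',cv2.resize(a,None,fx=4.5,fy=4.5,interpolation=2))"
```

```text
pos [0.5952 0.125  0.0399] t 13.45 open 0.9984363421711048 ydeg -1.585324400584009 q6 0.038 F [-0.2  0.5  0.1]
rot [ 0.0072 -0.0016  0.0005] shift mm [-0.1 -0.1  3. ]
R cols x,y,z [[-0.0, 1.0, -0.028], [0.002, -0.028, -1.0], [-1.0, -0.001, -0.002]]
```

View pics/s5z.png

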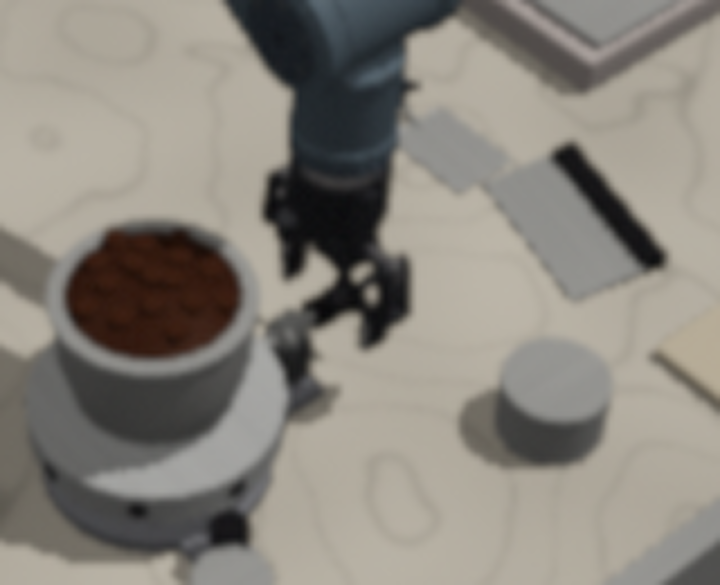

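>>> servo_tool:
  targets:
    - [0, 0, 0, 0, 0, 4, 1]
    - [0, 0, 0, 0, 0, 4, 0.3]
    - [0, 0, 0, 0, 0, 4, -1]
    - [0, 0, 0, 0, 0, 4, -1]
    - [0, 0, 0, 0, 0, 4, -1]
    - [0, 0, 0, 0, 0, 4, -1]
    - [0, 0, 0, 0, 0, 4, -1]
    - [0, 0, 0, 0, 0, 4, -1]

```text
time_s: 14.55
eef_pos: [0.5953, 0.1212, 0.0405]
eef_rot: [0.493, 0.507, 0.494, -0.506]
wrist_force: [-2.4, 0.4, 4.8]
opening: 0.285
```

```bash
python3 -c "
from h import *
rel([.595,.122,.040],-2)"
```

```text
pos [0.5953 0.1212 0.0405] t 14.55 open 0.28495445103205896 ydeg -1.567545085363913 q6 0.031 F [-2.4  0.4  4.8]
rot [ 0.0075 -0.0016  0.0003] shift mm [ 0.5 -0.3 -0.8]
R cols x,y,z [[-0.0, 1.0, -0.027], [0.002, -0.027, -1.0], [-1.0, -0.0, -0.002]]
```

>>> servo_tool:
  targets:
    - [0, 0, 0, 0, 0, -3, -1]
    - [0, 0, 0, 0, 0, -6, -1]
    - [0, 0, 0, 0, 0, -9, -1]
    - [0, 0, 0, 0, 0, -12, -1]
    - [0, 0, 0, 0, 0, -15, -1]
    - [0, 0, 0, 0, 0, -18, -1]
    - [0, 0, 0, 0, 0, -20, -1]
    - [0, 0, 0, 0, 0, -21, -1]

```text
time_s: 15.55
eef_pos: [0.5956, 0.1396, 0.0405]
eef_rot: [-0.493, -0.506, -0.493, 0.508]
wrist_force: [-3.9, -11.6, 5.8]
opening: 0.285
```

```bash
python3 -c "
from h import *
rel([.5955,.1432,.040],-2)
snap('top','t6.png');snap('scene','s6.png')
a=cv2.imread('pics/s6.png')[130:260,270:430]
cv2.imwrite('pics/s6z.png',cv2.resize(a,None,fx=4.5,fy=4.5,interpolation=2))
a=cv2.imread('pics/t6.png')[130:260,230:390]
cv2.imwrite('pics/t6z.png',cv2.resize(a,None,fx=4.5,fy=4.5,interpolation=2))"
```

```text
pos [0.5956 0.1396 0.0405] t 15.55 open 0.2851069717209126 ydeg -1.5656094996347756 q6 0.066 F [ -3.9 -11.6   5.8]
rot [0.0076 0.0025 0.0014] shift mm [ 0.4 -0.2 -3.6]
R cols x,y,z [[-0.002, 1.0, -0.027], [-0.002, -0.027, -1.0], [-1.0, -0.001, 0.002]]
```

View pics/s6z.png

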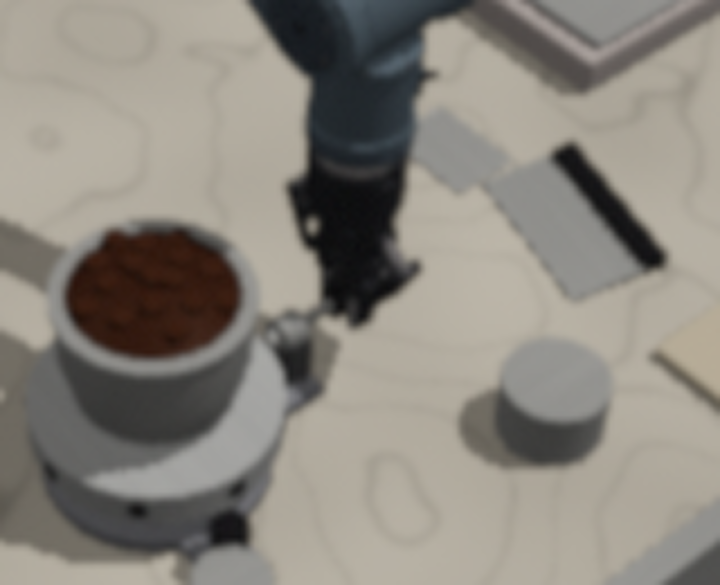

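View pics/t6z.png

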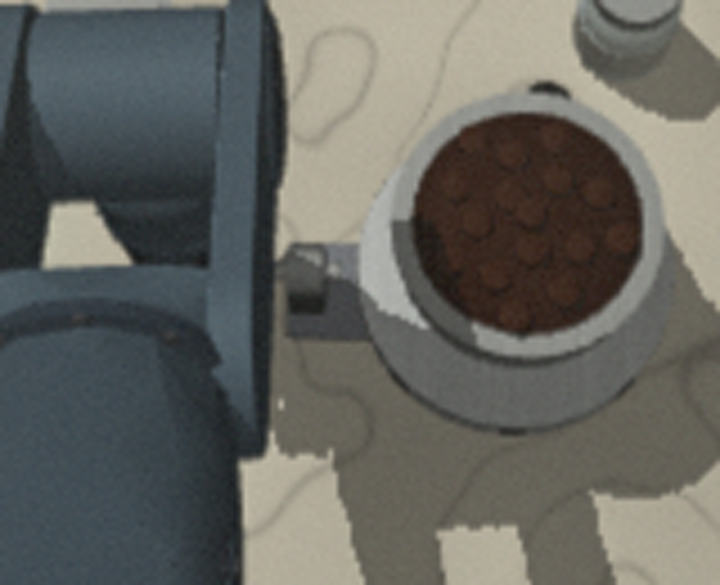

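The tool has moved 18.4 mm and pulls 11.6 N. That matches the spring (about 11.9 N expected at that travel), so the knob is following. I'll pull the rest of the way to the stop.

>>> servo_tool:
  targets:
    - [0, 0, 0, 0, 0, -1, -1]
    - [0, 0, 0, 0, 0, -2, -1]
    - [0, 0, 0, 0, 0, -3, -1]
    - [0, 0, 0, 0, 0, -3.5, -1]
    - [0, 0, 0, 0, 0, -4, -1]
    - [0, 0, 0, 0, 0, -4, -1]
    - [0, 0, 0, 0, 0, -4, -1]
    - [0, 0, 0, 0, 0, -4, -1]

```text
time_s: 16.65
eef_pos: [0.5956, 0.1408, 0.0404]
eef_rot: [-0.494, -0.505, -0.492, 0.509]
wrist_force: [-3.4, -11.8, 5.6]
opening: 0.288
```

>>> servo_tool:
  targets:
    - [0, 0, 0, 0, 0, -3, -1]
    - [0, 0, 0, 0, 0, -4, -1]
    - [0, 0, 0, 0, 0, -5, -1]
    - [0, 0, 0, 0, 0, -6, -1]
    - [0, 0, 0, 0, 0, -6, -1]
    - [0, 0, 0, 0, 0, -6, -1]
    - [0, 0, 0, 0, 0, -6, -1]
    - [0, 0, 0, 0, 0, -6, -1]

```text
time_s: 17.65
eef_pos: [0.5956, 0.1431, 0.0404]
eef_rot: [-0.495, -0.503, -0.491, 0.511]
wrist_force: [-4.3, -14.6, 5.9]
opening: 0.287
```

```bash
python3 -c "
from h import *
rel([.5955,.1432,.040],-2)
snap('scene','s7.png')
a=cv2.imread('pics/s7.png')[150:230,310:410]
cv2.imwrite('pics/s7z.png',cv2.resize(a,None,fx=7,fy=7,interpolation=2))"
```

```text
pos [0.5956 0.1431 0.0404] t 17.65 open 0.28702049139660857 ydeg -1.5820765143838986 q6 0.083 F [ -4.3 -14.6   5.9]
rot [0.0073 0.0118 0.0035] shift mm [ 0.4 -0.1 -0.1]
R cols x,y,z [[-0.004, 1.0, -0.028], [-0.012, -0.028, -1.0], [-1.0, -0.004, 0.012]]
```

View pics/s7z.png

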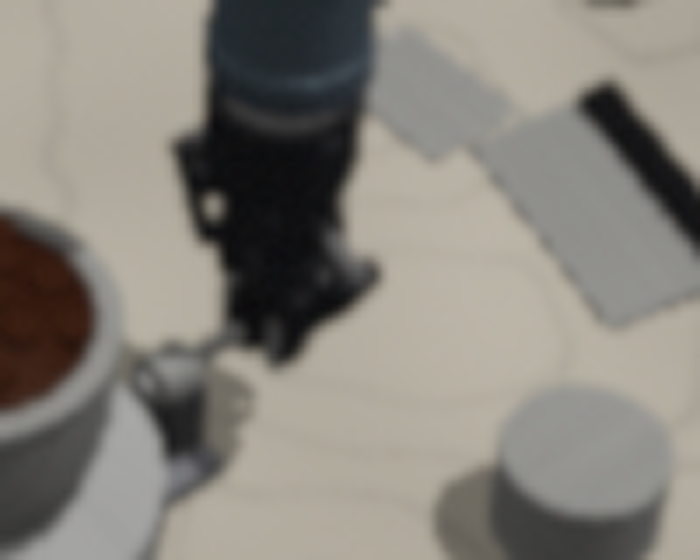

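>>> servo_tool:
  targets:
    - [0, 0, 0, 0, 0, -3.5, -1]
    - [0, 0, 0, 0, 0, -3.5, -1]
    - [0, 0, 0, 0, 0, -3.5, -1]
    - [0, 0, 0, 0, 0, -3.5, -1]
    - [0, 0, 0, 0, 0, -3.5, -1]
    - [0, 0, 0, 0, 0, -3.5, -1]
    - [0, 0, 0, 0, 0, -3.5, -1]
    - [0, 0, 0, 0, 0, -3.5, -1]

```text
time_s: 18.7
eef_pos: [0.5956, 0.143, 0.0404]
eef_rot: [-0.496, -0.501, -0.49, 0.512]
wrist_force: [-2.8, -14.8, 5.6]
opening: 0.284
```

```bash
python3 -c "
from h import *
snap('scene','s8.png')
rel([.5955,.1432,.040],-2)
a=cv2.imread('pics/s8.png')[140:320,160:430]
cv2.imwrite('pics/s8z.png',cv2.resize(a,None,fx=2.9,fy=2.9,interpolation=2))"
```

```text
pos [0.5956 0.143  0.0404] t 18.75 open 0.28812043931944764 ydeg -1.5989928634292603 q6 0.089 F [ -3.8 -14.8   5.8]
rot [0.007  0.0169 0.0047] shift mm [ 0.4 -0.1 -0.2]
R cols x,y,z [[-0.005, 1.0, -0.028], [-0.017, -0.028, -0.999], [-1.0, -0.005, 0.017]]
```

View pics/s8z.png

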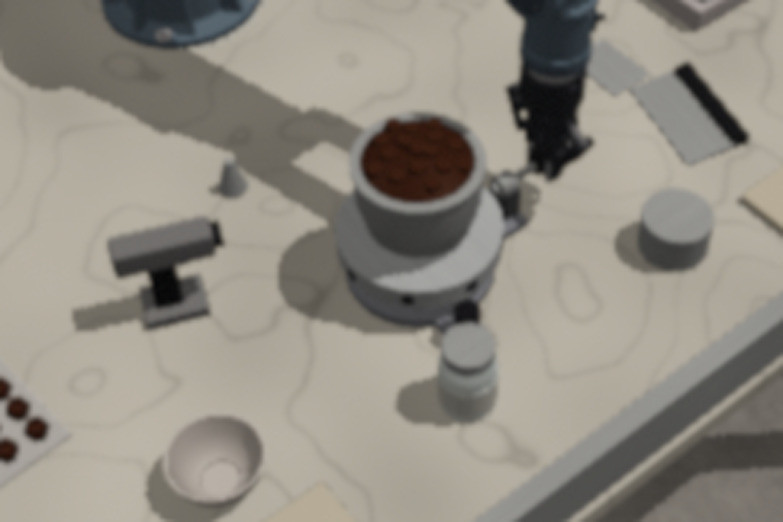

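```bash
python3 -c "
from bench import ctrl
print(ctrl.hand_in()); o=ctrl.get_obs();print(o['eef_pos'],o['wrist_force'],o['opening'])"
```

```text
the job is handed in; nothing more can be done
None
the job is handed in; nothing more can be done
```

I did both parts and handed the job in at about 18.8 s of the 64 s allowed, still holding the plunger knob pulled back. The hand-in gives no verdict, so what follows is from my own checks.

- **Thermometer:** I held its lens about 78 mm from the bowl's side wall, level and about 1 mm off centre by the camera. It stayed steady there for about 3 s. I then stood it back where it had been and let go. The last picture shows it upright and untouched.
- **Plunger:** The tool pulled the knob back 21.8 mm of its 22 mm. It held there over the last second with a pull of about 14.8 N, just above the roughly 13 N spring force, so it is probably at its stop. The grip opening stayed at about 0.285, which fits the knob.
- **Other objects:** None of the bystander objects visible in the last scene view looked moved, but I did not measure them.

**Weaker points:**
- I inferred the plunger's travel from the tool position and the force, because the hand hid the knob from the cameras.
- In the scene view the bowl's rim appeared about 1–2 cm off its expected place. The turning plate and knob fitted well, so I took the bowl's position from those and the top view.
- The tool tilted by about 0.02 rad while pulling, which I left as it was.

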